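# Close up the decorating station

### The arm

A 6-joint arm with a two-finger parallel gripper is mounted at the origin on a cart in front of the work surface, level with it; the furniture and walls round the work are solid. World frame = base frame: x ahead of the robot, y to its left, z up, the work surface at z = 0. Lengths are in mm, angles in degrees, forces in N, time in s.
With the tool pointing down it reaches from about 375 to 975 mm from the base axis. Payload 3.8 kg.
Tool frame: the origin (TCP) lies between the finger pads; the fingertips stand 19 mm ahead of it and the grasp point (between the pads) is the TCP; z points along the fingers, y is the line along which they close (so a half turn about z gives the same grasp; the last joint's range is limited). The gripper opens to 88 mm and grips with 3 to 60 N. Pads are 18 mm wide; open, the fingers measure 123 mm over their backs; the gripper's body (75 mm by 187 mm) begins 45 mm behind the grasp point.
Start: joints at [-76.14, 15.12, 91.902, -0, 72.978, -2.114], TCP at [185.756, -648.932, 257.706] pointing down, gripper open.
Joint ranges: [-150.88, 150.88], [-54.13, 125.18], [17.81, 147.31], [-75.09, 255.09], [0, 152.58], [-146.25, 146.25]. Speed limits (degrees/s): [147.25, 147.25, 180, 180, 180, 180].

### API

Orientations are given as [roll, pitch, yaw] about the fixed x, y, z axes, in that order (R = Rz(yaw) Ry(pitch) Rx(roll)).
In Python, from plant import bot, viewer gives the robot as it stands. The module is installed in compiled form; this text tells all that it offers.
- The arm moves only by the tool arm_command, never from a script. Its argument "plan" is one flat list of numbers, 5 for each row, row after row: the finger opening in mm, from 0 to 88.1, then the shift along the tool's x, y, z in units of 40 mm (1.0 is 40 mm), then the turn about the tool's z in degrees. A call has 1 to 20 rows; each row is the pose to reach, as a shift and turn from the pose commanded when the call began, along the tool's axes at that moment; what a row does not reach only later rows make up. A row lasts 1/12 s, in which the tool goes at most 41.7 mm and 7.16 degrees, less where a joint would pass 70% of its speed; a pose out of reach is approached as far as the arm can. A call with a gripper value outside its range is refused whole. The fingers move at their own pace and stop on an object; "grip_force" is the grip in N (left out, the last holds). Time passes only in rows, so rows that repeat a pose let the fingers close. It gives the time, the measured TCP pose, the force, the opening and the grip force at its end, in the units of the state.
- bot.get_state(): the state, without advancing time (a new reading comes with each control period).
- viewer.camera(name): name is "scene" or "top"; returns (picture, depth): 400x640x3 uint8, red, green, blue; 400x640 float32, mm along the optical axis (not along the pixel's ray), 0 where there is no reading.
- viewer.calibration(name): a dict with "fx", "fy", "cx", "cy" (pixels), "extrinsics" (4x4, takes a point from world to camera coordinates). Camera axes: x right, y down, z forward; pixel columns grow to the right and rows downward; lengths in mm; the calibration is good to about 2 mm. A picture is of the moment at which its call begins. calibration takes no time and is no camera call.
- bot.sign_off(): hands the job in; it is judged then, once.
The state is a dict: "time": time; "q": joint angles; "joint_velocities": joint speeds; "tau": joint torques, N m; "eef_pos": TCP position; "orientation": TCP orientation; "wrist_force": force on the tool from outside, world axes, zero at the start; "ft_torque": the same for the moment, N m; "width": finger opening in mm; "grip_force": force on a finger pad.
Only numpy, scipy, OpenCV 4.12 (cv2) and the standard library are available. Lean on these libraries where they do the work, as an engineer would, in place of code of your own. Each camera call takes 0.05 s, during which the arm holds its last target. There are 200 camera calls.

### The job

Close up the steel decorating station: push both of its open drawers fully home, and push its sliding top cover all the way across so that the open tray is fully covered. Just push with the fingertips, on the outer faces of the drawer fronts and the right-hand face of the cover's upright rib: do not grip or hook anything, leave the piping nozzles standing in the drawers, and do not touch or disturb the cutter in the tray or the bottles and jars around it.

Things in the scene. Friction and masses are not known exactly. Their poses are not given: they have to be found in the camera images.
- station: Plain-steel counter-top station, fixed; 160 deep (x) x 260 wide (y) x 92 mm high. Origin under its centre at table height; +x to its back, -x to its front (robot side), +y to its left. Turned up to 0.25 rad. Two drawers side by side slide out of the front. On top the left half is an open tray 31 mm deep, the right half a flat deck; rails (98 mm high) along y guide a sliding cover.
- drawer_left (a joint): How far the left drawer stands out, in m: 0 = fully home, up to 0.095. It is pushed home towards the station's +x. Needs about 2 N (light friction and damping), and stays where it is left.
- drawer_right (a joint): The same for the right drawer, in m: 0 = fully home.
- drawer_left_face (a point): Point on the outer (robot-facing) face of the left drawer's flat steel front, midway across, 15 mm below its top edge (72 mm above the table). The front is 125 wide, 82 high (5 to 87 mm above the table), 8 mm thick, no handle; its inside face is not to be touched. Axes: the station's; moves with the drawer.
- drawer_right_face (a point): The same point on the right drawer's front.
- cover (a joint): How far the top cover stands open, in m: 0 = shut (tray fully covered), up to 0.105. It opens to the station's right (-y) and is pushed shut to the left (+y). Needs about 2 N, and stays where it is left.
- cover_rib (a point): Middle of the push face (right-hand, -y side) of the cover's upright rib, 118 mm above the table. The rib is a steel wall at the cover's right edge: 80 mm long along the station's x, 6 mm thick, 96 to 128 mm above the table; its left side is not to be touched. The cover reaches 118 mm left (+y) of it, top at 96 mm; right of the rib is bare deck at 92 mm. Station's axes; moves with the cover.
- piping_nozzle_1: Steel piping nozzle, a cone 32 mm across and 46 mm high, standing loose in the left drawer close behind its front. Origin at the centre of its underside, z up along the cone.
- piping_nozzle_2: Steel piping nozzle, a cone 28 mm across and 40 mm high, standing loose in the right drawer close behind its front. Origin at the centre of its underside.
- round_cutter: Round plastic pastry cutter, 55 mm across, 25 mm high, lying loose in the open tray, its top below the cover. Origin at the centre of its underside.
- gel_colour_1: Small bottle with a white pointed cap, 32 mm across, 85 mm high, standing left of the station. Origin at the centre of its underside.
- honey_jar: Glass jar with a lid, 57 mm across, 100 mm high, standing left of the station. Origin at the centre of its underside.
- squeeze_bottle_1: Small white squeeze bottle with a pointed cap, 38 mm across, 88 mm high, standing right of the station. Origin at the centre of its underside.
- spice_jar_brown: Narrow glass jar with a black lid, 48 mm across, 125 mm high, standing right of the station. Origin at the centre of its underside.
There are look-alikes about, which are no part of the job. What is shaped like the piping_nozzle_1 but blue or green is not meant.

How it is judged (in metres and radians):
At the end, for the whole second after the job is handed in: Both drawers within 5 mm of fully home and the cover within 5 mm of fully shut; both nozzles still upright (within 0.2 rad); cutter, bottles and jars within 20 mm of where they stood, the bottles and jars upright; everything at rest (value of joint each of drawer_left, drawer_right, cover below 0.005 m and angle between each of piping_nozzle_1, piping_nozzle_2, gel_colour_1, honey_jar, squeeze_bottle_1, spice_jar_brown's own z axis and vertical below 0.2 rad and linear speed of each of piping_nozzle_1, piping_nozzle_2, round_cutter, gel_colour_1, honey_jar, squeeze_bottle_1, spice_jar_brown below 0.02 m/s and distance of each of gel_colour_1, honey_jar, squeeze_bottle_1, spice_jar_brown, round_cutter from where it was at the start of the episode below 0.02 m); the robot touches nothing.
It fails at once if a drawer front or the cover's rib is gripped or hooked (its inner side touched by the robot) (contact force between any of the fingers, the arm and drawer_left_c5 above 1 N or contact force between any of the fingers, the arm and drawer_right_c5 above 1 N or contact force between any of the fingers, the arm and cover_c2 above 1 N).
It fails at once if a nozzle is lifted out, touched or knocked over (height (world z) of any of piping_nozzle_1, piping_nozzle_2 above 0.03 m or angle between any of piping_nozzle_1, piping_nozzle_2's own z axis and vertical above 0.6 rad or contact force between any of the fingers, the arm and piping_nozzle_1 above 0.5 N or contact force between any of the fingers, the arm and piping_nozzle_2 above 0.5 N).
It fails at once if the cutter, a bottle or a jar is touched, lifted, moved or knocked over (distance of any of gel_colour_1, honey_jar, squeeze_bottle_1, spice_jar_brown, round_cutter from where it was at the start of the episode above 0.02 m or angle between any of gel_colour_1, honey_jar, squeeze_bottle_1, spice_jar_brown's own z axis and vertical above 0.4 rad or contact force between any of the fingers, the arm and gel_colour_1 above 1 N or contact force between any of the fingers, the arm and honey_jar above 1 N or contact force between any of the fingers, the arm and squeeze_bottle_1 above 1 N or contact force between any of the fingers, the arm and spice_jar_brown above 1 N or contact force between any of the fingers, the arm and round_cutter above 1 N).
It fails at once if the station is pushed with the arm or the gripper's body instead of the fingers (contact force between the arm and station above 3 N and contact force between the fingers and station below 0.3 N).
It also fails if it takes over 51 s, if anything falls off the work surface, if the arm or the gripper's body presses on something with over 40 N, if the wrist force passes 120 N, or if a joint passes its speed limit or range.

## Working session

There is one attempt and no reset: what is moved stays moved. The work goes in short steps, Python scripts to look and compute and a tool call to move; the robot and the scene stay as the last step left them, time stands still between calls to the robot, and variables do not carry over. Pictures are saved under pics/ and viewed, at most 10 in all, crops included, and the job is handed in when it is done.

Besides the shell and the picture viewer there is one more tool, called by a JSON object that holds its "fn" and its "kwargs", one argument or row to a line. arm_command: Moves the arm, as the interface text tells. Its arguments: {"type":"object","properties":{"plan":{"type":"array","items":{"type":"number"}},"grip_force":{"type":"number"}},"required":["plan"]}

```bash
mkdir -p pics; python3 - <<'E'
from plant import bot, viewer
import cv2, numpy as np
for n in("scene","top"):
    p,d=viewer.camera(n); np.savez(n+".npz",p=p,d=d); cv2.imwrite(f"pics/{n}0.png",p[...,::-1])
    c=viewer.calibration(n); print(n,c["fx"],c["cx"],c["cy"],np.round(c["extrinsics"],3).tolist())
s=bot.get_state();print(s)
E
```

```text
scene 435.9899161347223 319.59119649889135 199.4688655851531 [[0.876, -0.482, -0.015, -540.513], [-0.274, -0.472, -0.838, 260.385], [0.397, 0.738, -0.546, 726.332], [0.0, 0.0, 0.0, 1.0]]
top 485.0527361184438 314.008005450155 200.3955239346798 [[-0.018, -1.0, 0.008, 0.954], [-0.982, 0.016, -0.187, 642.536], [0.186, -0.011, -0.982, 916.018], [0.0, 0.0, 0.0, 1.0]]
{'time': 0.1, 'q': array([-7.61400534e+01,  1.51652171e+01,  9.19727217e+01, -1.95991892e-03,
        7.29767834e+01, -2.11315231e+00]), 'joint_velocities': array([-0.06993689, -0.08373068, -0.15826128,  0.01754676,  0.0371064 ,
        0.09317084]), 'tau': array([ 9.66496409e-04, -5.03617501e+01, -3.58070970e+01,  7.30468752e-02,
        2.32960435e-02, -4.91393166e-05]), 'eef_pos': array([ 185.60785825, -648.35999385,  256.51472014]), 'orientation': array([-1.79885287e+02, -2.35854056e-03,  1.59736722e+01]), 'wrist_force': array([-0.31188942, -0.44299686,  0.09555976]), 'ft_torque': array([-0.00704766,  0.00134807, -0.00192661]), 'grip_force': 0.0, 'width': 88.04966962351644}
```

View pics/top0.png

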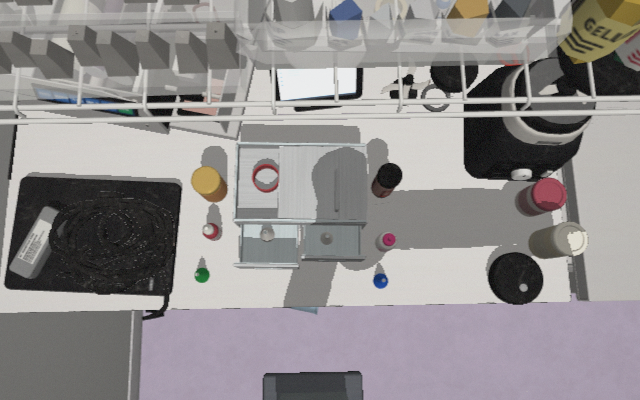

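View pics/scene0.png

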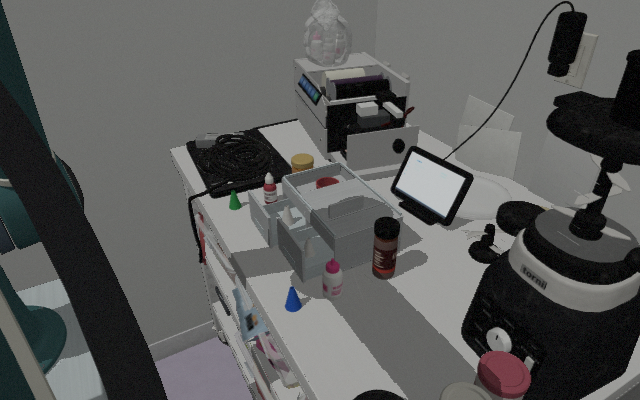

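Top view: the station spans about (235–367, 143–225), with the left drawer front at row ~265 and the right at row ~258. The rib is at column ~336. Steel cones at (267,233) and (327,239) stand in the drawers. The green cone (202,275) and blue cone (380,281) are look-alikes, so I leave them alone. Next I measure and confirm with one enlarged crop.

```bash
cat > h.py <<'E'
import numpy as np, cv2
from plant import bot, viewer
def ray(n,u,v,z):
    c=viewer.calibration(n);E=np.array(c["extrinsics"]);R,t=E[:3,:3],E[:3,3]
    o=-R.T@t; d=R.T@np.array([(u-c["cx"])/c["fx"],(v-c["cy"])/c["fy"],1]); return o+d*(z-o[2])/d[2]
def cloud(n,d):
    c=viewer.calibration(n);E=np.array(c["extrinsics"]);R,t=E[:3,:3],E[:3,3]
    v,u=np.mgrid[:400,:640]; P=np.stack([(u-c["cx"])/c["fx"]*d,(v-c["cy"])/c["fy"]*d,d],-1)
    return (P-t)@R
E
python3 - <<'E'
from h import *
f=np.load("top.npz");p,d=f["p"],f["d"];W=cloud("top",d)
cr=p[130:290,190:410]; cv2.imwrite("pics/crop.png",cv2.resize(cr[...,::-1],None,fx=3.6,fy=3.6,interpolation=cv2.INTER_CUBIC))
Z=W[...,2]; v,u=np.mgrid[:400,:640]
for nm,u0,u1,v0,v1,za,zb in[("frontL",238,296,258,272,80,95),("frontR",306,360,250,265,80,95),("rib",325,345,160,215,118,140),("rails/top",230,370,140,228,94,104),("shelf",200,420,0,140,130,900)]:
    m=(u>=u0)&(u<u1)&(v>=v0)&(v<v1)&(Z>za)&(Z<zb)&(d>0); Q=W[m]
    if len(Q)<5: print(nm,len(Q));continue
    r=cv2.minAreaRect(Q[:,:2].astype(np.float32)); print(nm,len(Q),np.round(Q.min(0)),np.round(Q.max(0)),np.round(r[0]),np.round(r[1]),round(r[2],1), np.round(cv2.fitLine(Q[:,:2].astype(np.float32),2,0,.01,.01).ravel(),3))
for nm,uu,vv in[("spice",387,175),("squeeze",390,240),("honey",208,180),("gel",211,231),("blue",380,281),("green",202,275)]: 
    b=W[vv-12:vv+12,uu-12:uu+12].reshape(-1,3); b=b[b[:,2]>25]; print(nm,np.round(b.min(0)),np.round(b.max(0)))
print("col 327 Z:",np.round(W[130:285:4,327]).tolist())
E
```

```text
frontL 233 [509.  29.  81.] [520. 138.  90.] [515.  83.] [109.   8.] 88.1 [2.00000e-02 1.00000e+00 5.14515e+02 8.34200e+01]
frontR 217 [522. -94.  81.] [531.   8.  90.] [528. -43.] [102.   7.] 88.2 [ 1.90000e-02  1.00000e+00  5.27454e+02 -4.36380e+01]
rib 125 [612. -56. 120.] [692. -50. 131.] [652. -53.] [ 4. 80.] 88.4 [ 1.00000e+00 -2.70000e-02  6.51152e+02 -5.30170e+01]
rails/top 4507 [ 591. -114.   94.] [756. 145. 104.] [674.  15.] [258. 160.] 88.2 [2.00000e-02 1.00000e+00 6.73259e+02 5.09400e+00]
shelf 19355 [604. -94. 130.] [841. 174. 720.] [684.  56.] [339. 172.] 60.8 [3.20000e-02 9.99000e-01 6.46219e+02 2.92400e+00]
spice [ 460. -171.   56.] [7.01e+02 1.00e+00 1.02e+03]
squeeze [ 460. -173.   27.] [5.79e+02 1.00e+00 1.02e+03]
honey [656. 174.  71.] [704. 220. 103.]
gel [460.   1.  25.] [ 603.  215. 1020.]
blue [ 460. -153.   25.] [4.91e+02 1.00e+00 1.02e+03]
green [460.   1.  26.] [ 509.  230. 1020.]
col 327 Z: [[812.0, -42.0, -1.0], [803.0, -42.0, -3.0], [793.0, -42.0, -1.0], [784.0, -42.0, -2.0], [745.0, -37.0, 95.0], [737.0, -37.0, 95.0], [729.0, -37.0, 95.0], [720.0, -37.0, 97.0], [713.0, -37.0, 95.0], [704.0, -36.0, 95.0], [697.0, -36.0, 94.0], [689.0, -36.0, 94.0], [680.0, -36.0, 96.0], [672.0, -36.0, 95.0], [665.0, -36.0, 93.0], [656.0, -35.0, 95.0], [648.0, -35.0, 98.0], [640.0, -35.0, 97.0], [632.0, -35.0, 97.0], [624.0, -34.0, 100.0], [617.0, -34.0, 95.0], [609.0, -34.0, 96.0], [601.0, -34.0, 94.0], [594.0, -34.0, 92.0], [597.0, -37.0, 8.0], [589.0, -37.0, 6.0], [576.0, -35.0, 47.0], [568.0, -35.0, 47.0], [562.0, -36.0, 18.0], [555.0, -36.0, 8.0], [547.0, -36.0, 6.0], [539.0, -36.0, 7.0], [525.0, -33.0, 88.0], [523.0, -36.0, -2.0], [514.0, -35.0, -0.0], [506.0, -35.0, -0.0], [498.0, -35.0, -3.0], [490.0, -35.0, -3.0], [481.0, -35.0, 2.0]]
```

View pics/crop.png

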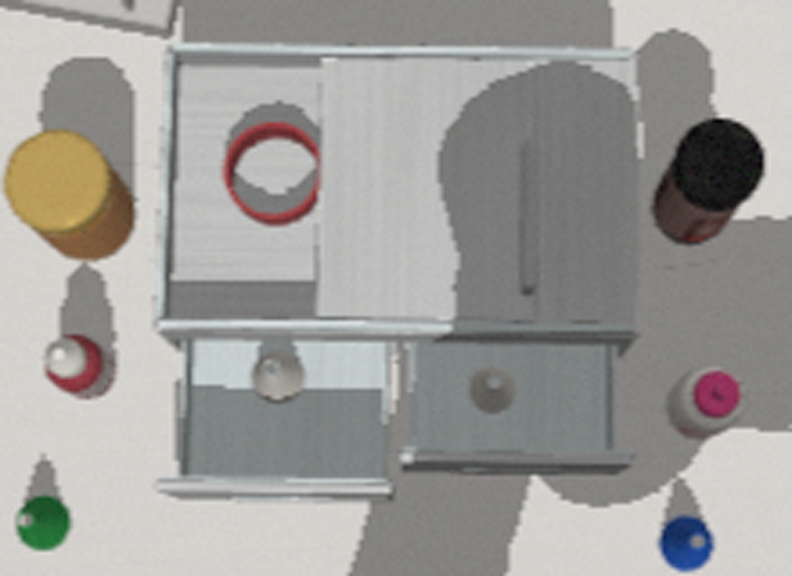

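The crop confirms the layout. Both steel nozzles stand in the drawers, the red cutter is in the tray, the rib is at crop (527,215), and the spice jar cap is at crop (720,160). Before moving, I check the heights along the path, the shelf and the jar.

```bash
python3 - <<'E'
from h import *
print("spice cap",ray("top",390,174.5,125),"squeeze",ray("top",389,239.5,88), "blue",ray("top",380,281,30))
for n in("top","scene"):
    W=cloud(n,np.load(n+".npz")["d"]); d=np.load(n+".npz")["d"]; W=W[d>0]
    print(n); 
    for y0 in range(-700,300,100):
        print(y0,[int(round(max(W[(W[:,0]>=x0)&(W[:,0]<x0+60)&(W[:,1]>=y0)&(W[:,1]<y0+100)][:,2],default=-1))) for x0 in range(240,900,60)])
E
```

```text
spice cap [ 677.90895083 -154.54823694  125.        ] squeeze [ 558.12691681 -152.96065589   88.        ] blue [ 480.71246652 -140.44022161   30.        ]
top
-700 [-894, -896, -897, 8, 6, 7, 6, 6, 7, 7, 5]
-600 [-897, -896, -893, 6, 119, 119, 98, 158, 177, -1, -1]
-500 [-896, -899, -893, 39, 119, 120, 100, 405, 412, 286, 248]
-400 [-897, -898, -898, 37, 38, 6, 7, 400, 412, 411, 244]
-300 [-896, -899, -893, 5, 6, 6, 731, 711, 6, 158, 158]
-200 [-892, -893, -898, 46, 90, 101, 700, 700, 101, 7, 67]
-100 [-897, -895, -192, 5, 91, 102, 700, 712, 103, 6, 88]
0 [-898, -896, -192, 5, 90, 102, 720, 715, 102, 5, 98]
100 [-893, -898, -895, 5, 90, 101, 691, 685, 102, 149, 135]
200 [-896, -899, -896, 40, 48, 85, 684, 683, 5, 181, 133]
scene
-700 [562, -1, -1, -1, -1, -1, -1, -1, -1, -1, -1]
-600 [-1, -1, -1, -1, -1, -1, 98, 164, 263, 264, 178]
-500 [-1, -1, -1, -1, 117, 117, 99, 407, 483, 483, 245]
-400 [-1, -1, -1, 34, 36, 4, 3, 400, 412, 413, 156]
-300 [-1, -1, -1, 6, 4, 3, 3, 3, 4, 155, 157]
-200 [-1, -1, -1, 47, 88, 101, 126, 127, 99, 4, 71]
-100 [-1, -1, -192, 4, 89, 101, 130, 128, 100, 4, 89]
0 [-1, -1, -196, 3, 89, 101, 98, 98, 101, -1, 99]
100 [-1, -1, -1, 3, 89, 101, 101, 102, 100, 148, 157]
200 [-1, -1, -1, 37, 50, 85, 101, 102, -1, 202, 193]
```

{"fn": "arm_command", "kwargs": {
  "plan": [0, 0.22, -0.25, 0.05, 0.3, 0, 0.66, -0.75, 0.16, 1, 0, 1.32, -1.51, 0.32, 2.1, 0, 1.98, -2.26, 0.48, 3.1, 0, 2.64, -3.01, 0.64, 4.2, 0, 3.29, -3.77, 0.8, 5.2, 0, 3.95, -4.52, 0.96, 6.2, 0, 4.61, -5.28, 1.13, 7.3, 0, 5.27, -6.03, 1.29, 8.3, 0, 5.93, -6.78, 1.45, 9.3, 0, 6.59, -7.54, 1.61, 10.4, 0, 7.25, -8.29, 1.77, 11.4, 0, 7.91, -9.04, 1.93, 12.5, 0, 8.56, -9.8, 2.09, 13.5, 0, 9.22, -10.55, 2.25, 14.5, 0, 9.77, -11.18, 2.39, 15.4, 0, 10.32, -11.81, 2.52, 16.3, 0, 10.65, -12.18, 2.6, 16.8, 0, 10.87, -12.43, 2.65, 17.1, 0, 10.98, -12.56, 2.68, 17.3],
  "grip_force": 10
}}

```text
time: 1.77
eef_pos: [469.8, -43.2, 149.8]
orientation: [-180.0, 0.1, -1.2]
wrist_force: [-0.8, 0.1, 0.5]
width: 0.8
grip_force: 0.0
```

{"fn": "arm_command", "kwargs": {
  "plan": [0, 0, 0, 0.3, 0, 0, 0, 0, 0.7, 0, 0, 0, 0, 1.1, 0, 0, 0, 0, 1.4, 0, 0, 0.1, 0, 1.45, 0, 0, 0.4, 0, 1.45, 0, 0, 0.7, 0, 1.45, 0, 0, 0.9, 0, 1.45, 0, 0, 1.0, 0, 1.45, 0, 0, 1.1, 0, 1.45, 0, 0, 1.2, 0, 1.45, 0, 0, 1.3, 0, 1.45, 0, 0, 1.4, 0, 1.45, 0, 0, 1.5, 0, 1.45, 0, 0, 1.6, 0, 1.45, 0, 0, 1.7, 0, 1.45, 0, 0, 1.8, 0, 1.45, 0, 0, 1.9, 0, 1.45, 0, 0, 2.0, 0, 1.45, 0, 0, 2.1, 0, 1.45, 0]
}}

```text
time: 3.43
eef_pos: [554.1, -47.1, 92.4]
orientation: [180.0, 0.0, -1.3]
wrist_force: [-1.8, -0.5, 0.9]
width: 0.4
grip_force: 0.9
```

{"fn": "arm_command", "kwargs": {
  "plan": [0, 0.08, 0, 0, 0, 0, 0.15, 0, 0, 0, 0, 0.22, 0, 0, 0, 0, 0.28, 0, 0, 0, 0, 0.34, 0, 0, 0, 0, 0.4, 0, 0, 0, 0, 0.44, 0, 0, 0, 0, 0.48, 0, 0, 0, 0, 0.52, 0, 0, 0]
}}

```text
time: 4.18
eef_pos: [572.1, -47.4, 92.4]
orientation: [-180.0, 0.4, -1.3]
wrist_force: [-14.0, -3.0, 10.5]
width: 0.1
grip_force: 6.6
```

```bash
python3 - <<'E'
from h import *
p,d=viewer.camera("scene"); np.savez("s1.npz",p=p,d=d); W=cloud("scene",d)
cv2.imwrite("pics/s1.png",cv2.resize(p[120:330,190:450,::-1],None,fx=2.8,fy=2.8,interpolation=cv2.INTER_CUBIC))
print(bot.get_state()["wrist_force"])
E
```

```text
[-10.20878194  -0.3549908    7.2743863 ]
```

View pics/s1.png

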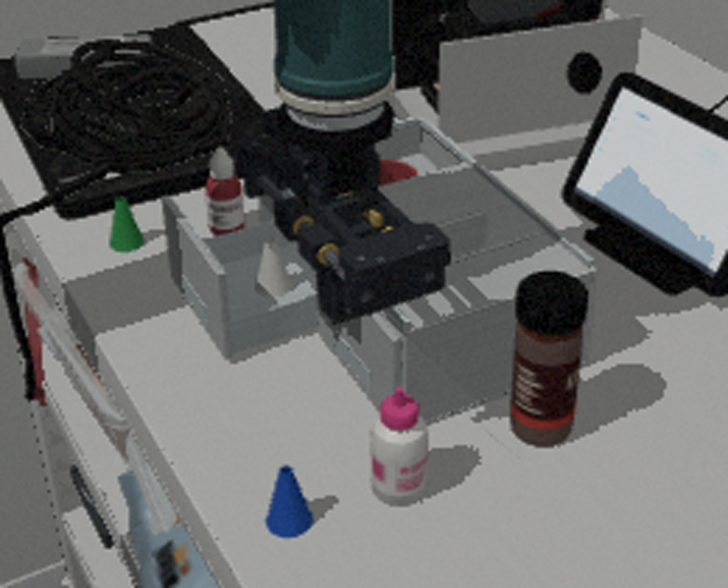

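The force rose to 14 N near the expected end position. I back off and check whether the right drawer is really home.

{"fn": "arm_command", "kwargs": {
  "plan": [0, -0.2, 0, 0, 0, 0, -0.6, 0, 0, 0, 0, -1.2, 0, 0, 0, 0, -1.9, 0, 0, 0, 0, -2.6, 0, 0, 0, 0, -3.0, 0, 0, 0, 0, -3.2, 0, 0, 0, 0, -3.2, 0, 0, 0]
}}

```text
time: 4.9
eef_pos: [445.4, -44.3, 92.5]
orientation: [-180.0, -0.0, -1.3]
wrist_force: [0.8, -0.7, -0.0]
width: 0.3
grip_force: 0.0
```

```bash
cat > m.py <<'E'
from h import *
import sys
p,d=viewer.camera("top"); W=cloud("top",d); np.savez("t.npz",p=p,d=d)
cv2.imwrite(f"pics/{sys.argv[1]}.png",cv2.resize(p[130:290,190:410,::-1],None,fx=3.6,fy=3.6,interpolation=cv2.INTER_CUBIC))
x,y,z=W[...,0],W[...,1],W[...,2]
for n,y0,y1 in(("L",40,130),("R",-100,-5)):
    for za,zb in((80,94),(94,104)):
        Q=W[(y>y0)&(y<y1)&(z>za)&(z<zb)&(x>490)&(x<620)]
        print(n,za,len(Q),np.round(np.percentile(Q[:,0]+.022*Q[:,1],[1,5,25,50,75,95]),1) if len(Q) else "")
Q=W[(x>605)&(x<700)&(z>115)&(z<135)&(y>-80)&(y<60)]; print("rib",len(Q),np.round(Q.mean(0),1) if len(Q) else "")
print(bot.get_state()["wrist_force"],bot.get_state()["eef_pos"])
E
python3 m.py t1
```

```text
L 80 262 [512.  512.8 515.2 517.8 596.3 604.2]
L 94 212 [597.2 597.8 600.3 602.6 609.1 617.2]
R 80 557 [582.  583.4 588.2 596.8 607.3 616. ]
R 94 359 [589.9 591.4 595.  603.  610.7 617.2]
rib 127 [650.6 -53.  126.4]
[ 0.01928364 -0.3522811   0.23979231] [447.02549109 -44.47332405  92.98009251]
```

View pics/t1.png

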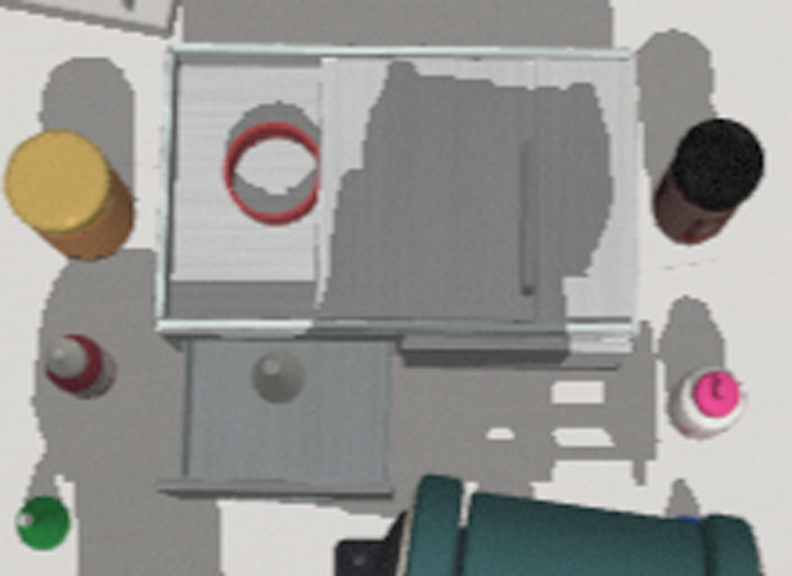

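Correcting the yaw sign, the right front's outer face is 8 mm ahead of the station front, which is its own thickness, so that drawer is home. Now the left drawer.

{"fn": "arm_command", "kwargs": {
  "plan": [0, 0, -0.4, 0, 0, 0, 0, -1.1, 0, 0, 0, 0, -1.8, 0, 0, 0, 0, -2.5, 0, 0, 0, 0, -3.0, 0, 0, 0, 0.1, -3.2, 0, 0, 0, 0.4, -3.2, 0, 0, 0, 0.8, -3.2, 0, 0, 0, 1.1, -3.2, 0, 0, 0, 1.25, -3.2, 0, 0, 0, 1.35, -3.2, 0, 0, 0, 1.45, -3.2, 0, 0, 0, 1.55, -3.2, 0, 0, 0, 1.65, -3.2, 0, 0, 0, 1.75, -3.2, 0, 0, 0, 1.85, -3.2, 0, 0, 0, 1.95, -3.2, 0, 0, 0, 2.05, -3.2, 0, 0, 0, 2.15, -3.2, 0, 0, 0, 2.25, -3.2, 0, 0]
}}

```text
time: 6.62
eef_pos: [539.7, 81.4, 92.4]
orientation: [180.0, 0.0, -1.3]
wrist_force: [-1.8, -0.9, -0.2]
width: 0.9
grip_force: 0.9
```

{"fn": "arm_command", "kwargs": {
  "plan": [0, 0.1, 0, 0, 0, 0, 0.2, 0, 0, 0, 0, 0.3, 0, 0, 0, 0, 0.4, 0, 0, 0, 0, 0.5, 0, 0, 0, 0, 0.58, 0, 0, 0, 0, 0.66, 0, 0, 0, 0, 0.72, 0, 0, 0, 0, 0.78, 0, 0, 0, 0, 0.84, 0, 0, 0, 0, 0.88, 0, 0, 0, 0, 0.92, 0, 0, 0, 0, 0.95, 0, 0, 0, 0, 0.95, 0, 0, 0]
}}

```text
time: 7.78
eef_pos: [575.8, 80.5, 92.5]
orientation: [180.0, 0.2, -1.3]
wrist_force: [-7.3, -0.5, 4.7]
width: 0.0
grip_force: 3.7
```

{"fn": "arm_command", "kwargs": {
  "plan": [0, -0.2, 0, 0, 0, 0, -0.5, 0, 0, 0, 0, -0.75, 0, -0.3, 0, 0, -0.75, 0, -1.0, 0, 0, -0.75, 0, -1.7, 0, 0, -0.75, 0, -2.3, 0, 0, -0.6, 0.3, -2.5, 0, 0, -0.2, 0.9, -2.5, 0, 0, 0.2, 1.6, -2.5, 0, 0, 0.6, 2.3, -2.5, 0, 0, 1.0, 3.0, -2.5, 0, 0, 1.4, 3.7, -2.5, 0, 0, 1.6, 4.2, -2.5, 0, 0, 1.7, 4.4, -2.5, 0, 0, 1.7, 4.4, -2.3, 0, 0, 1.7, 4.4, -1.9, 0, 0, 1.7, 4.4, -1.5, 0, 0, 1.7, 4.4, -1.1, 0, 0, 1.7, 4.4, -0.9, 0, 0, 1.7, 4.4, -0.86, 0]
}}

```text
time: 9.45
eef_pos: [639.1, -95.6, 123.8]
orientation: [-179.9, 0.3, -1.3]
wrist_force: [-0.4, -0.2, -0.2]
width: 0.3
grip_force: 0.0
```

```bash
python3 m.py t2
```

```text
L 80 276 [588.7 589.6 592.3 595.4 598.4 611.6]
L 94 199 [596.9 597.5 600.2 602.3 609.6 619.7]
R 80 239 [584.5 585.9 592.9 601.8 608.9 616.2]
R 94 171 [591.9 593.6 596.9 604.9 612.  617.8]
rib 0 
[ 0.0623481   0.85608784 -0.22631647] [639.86444735 -95.84774085 124.88126111]
```

View pics/t2.png

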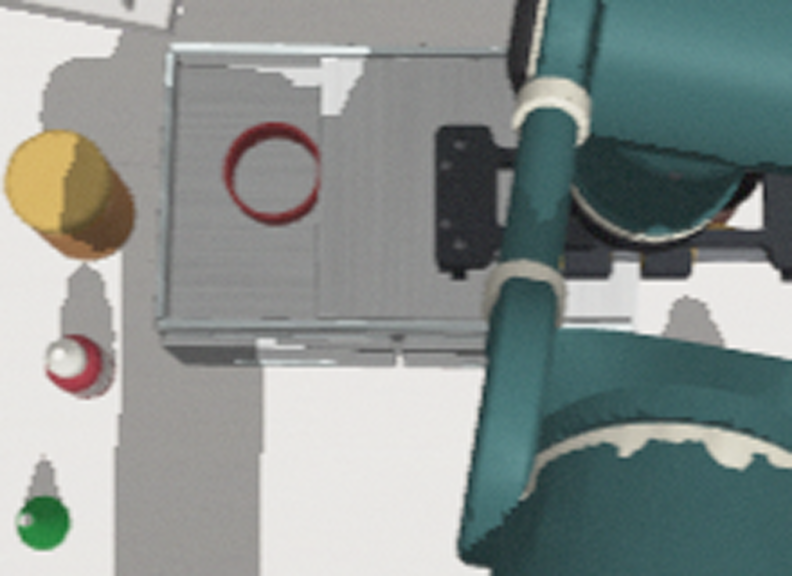

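{"fn": "arm_command", "kwargs": {
  "plan": [0, 0, -0.1, 0, 0, 0, 0, -0.3, 0, 0, 0, 0, -0.4, 0, 0, 0, 0, -0.5, 0, 0, 0, 0, -0.6, 0, 0, 0, 0, -0.7, 0, 0, 0, 0, -0.8, 0, 0, 0, 0, -0.9, 0, 0, 0, 0, -1.0, 0, 0, 0, 0, -1.1, 0, 0, 0, 0, -1.2, 0, 0, 0, 0, -1.3, 0, 0, 0, 0, -1.4, 0, 0, 0, 0, -1.5, 0, 0, 0, 0, -1.6, 0, 0, 0, 0, -1.7, 0, 0, 0, 0, -1.8, 0, 0, 0, 0, -1.9, 0, 0, 0, 0, -2.0, 0, 0, 0, 0, -2.1, 0, 0]
}}

```text
time: 11.17
eef_pos: [643.3, -12.7, 126.8]
orientation: [-180.0, 0.0, -1.3]
wrist_force: [0.7, -1.1, -0.8]
width: 0.2
grip_force: 0.9
```

{"fn": "arm_command", "kwargs": {
  "plan": [0, 0, -0.1, 0, 0, 0, 0, -0.2, 0, 0, 0, 0, -0.28, 0, 0, 0, 0, -0.34, 0, 0, 0, 0, -0.4, 0, 0, 0, 0, -0.45, 0, 0, 0, 0, -0.5, 0, 0, 0, 0, -0.55, 0, 0, 0, 0, -0.6, 0, 0]
}}

```text
time: 11.92
eef_pos: [643.8, 8.7, 126.9]
orientation: [179.7, 0.0, -1.3]
wrist_force: [1.0, -15.7, -0.6]
width: 0.8
grip_force: 7.4
```

The cover hit its stop at 16 N, at the predicted position. I back off, rise clear and check.

{"fn": "arm_command", "kwargs": {
  "plan": [0, 0, 0.1, 0, 0, 0, 0, 0.4, 0, 0, 0, 0, 0.7, 0, 0, 0, 0, 0.7, -0.4, 0, 0, 0, 0.7, -1.1, 0, 0, 0, 0.7, -1.8, 0, 0, -0.5, 0.7, -2.2, 0, 0, -1.2, 0.7, -2.4, 0, 0, -2.0, 0.7, -2.5, 0, 0, -2.8, 0.7, -2.5, 0, 0, -3.6, 0.7, -2.5, 0, 0, -4.4, 0.7, -2.5, 0, 0, -4.9, 0.7, -2.5, 0, 0, -5.0, 0.7, -2.5, 0, 0, -5.0, 0.7, -2.5, 0, 0, -5.0, 0.7, -2.5, 0]
}}

```text
time: 13.25
eef_pos: [444.2, -12.8, 227.4]
orientation: [-180.0, -0.1, -1.4]
wrist_force: [-0.3, -0.1, 0.2]
width: 0.0
grip_force: 0.0
```

```bash
python3 m.py t3; python3 -c "
from h import *
p,d=viewer.camera('scene'); cv2.imwrite('pics/s3.png',cv2.resize(p[120:330,190:450,::-1],None,fx=2.8,fy=2.8,interpolation=cv2.INTER_CUBIC))"
```

```text
L 80 326 [589.1 590.  593.  596.3 601.  618.9]
L 94 437 [597.1 598.8 602.8 610.2 615.9 620.6]
R 80 755 [581.9 583.5 589.7 602.2 610.5 616.9]
R 94 181 [589.7 590.5 592.9 595.  599.1 616. ]
rib 141 [650.6  24.8 126.1]
[ 0.68269353 -1.35370317 -0.46727933] [444.5440428  -12.74696411 227.37978993]
```

View pics/t3.png

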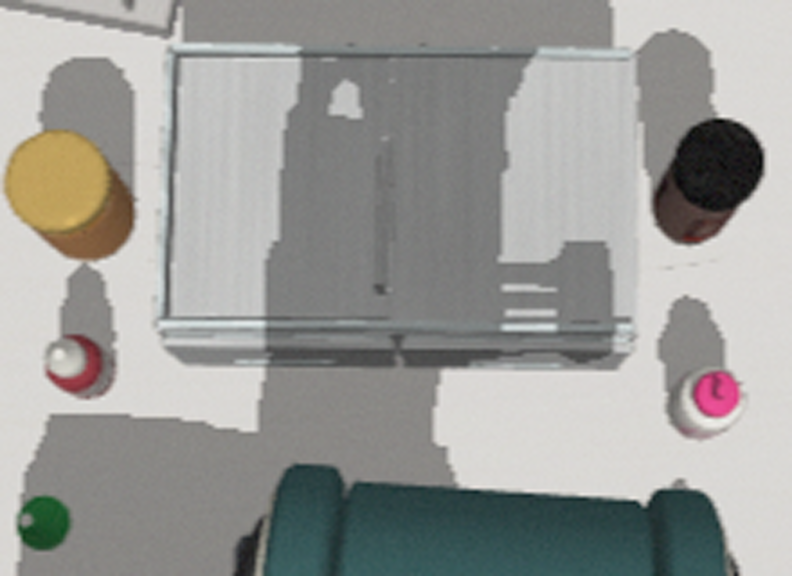

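View pics/s3.png

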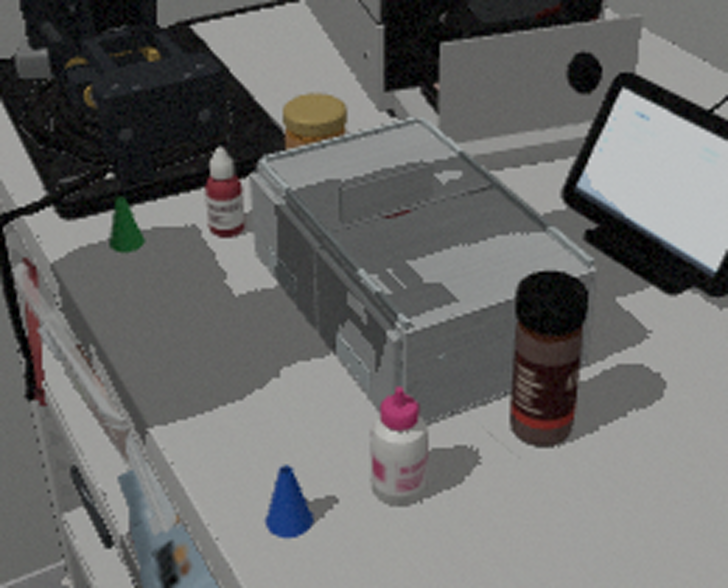

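Both drawers look flush and the cover meets the left rail. A tiny red sliver at scene pixel (333,196) needs a numeric check: is it the cutter, and where is it?

```bash
python3 - <<'E'
from h import *
def red(p): return (p[...,0].astype(int)-p[...,1]>40)&(p[...,0].astype(int)-p[...,2]>40)
p0=np.load("top.npz")["p"]; v,u=np.nonzero(red(p0)[150:205,240:285]); print("cutter0",ray("top",240+u.min()/2+u.max()/2,150+v.min()/2+v.max()/2,84))
p,d=viewer.camera("scene"); v,u=np.nonzero(red(p)[180:212,315:350]); u+=315;v+=180
print(list(zip(u,v,np.round(cloud("scene",d)[v,u]).tolist())))
if len(u): print(ray("scene",u.mean(),v.mean(),92),ray("scene",u.mean(),v.mean(),86),ray("scene",u.mean(),v.mean(),70))
p,d=viewer.camera("top"); v,u=np.nonzero(red(p)[140:225,235:367]); print("top red",len(u))
W=cloud("top",d); x,y,z=W[...,0],W[...,1],W[...,2]
for yy in range(5,50,3): 
    Q=W[(abs(y-yy)<1.5)&(x>600)&(x<740)&(z>50)&(z<110)]; print(yy,len(Q),np.round(np.percentile(Q[:,2],[2,50]),1))
E
```

```text
cutter0 [685.72410034  86.42372404  84.        ]
[]
top red 0
5 106 [88.7 91.7]
8 104 [88.7 91.9]
11 105 [88.5 92. ]
14 108 [88.1 92. ]
17 104 [87.5 91.5]
20 114 [69.5 94.2]
23 60 [92.5 95.8]
26 32 [92.2 95.8]
29 77 [92.5 95.3]
32 118 [92.6 95.6]
35 93 [92.9 95.5]
38 114 [91.3 95.2]
41 108 [92.  95.2]
44 100 [92.4 95.3]
47 119 [91.7 95.8]
```

The slit between the deck edge and the cover's right edge is 1–2 mm and would only widen with more closing. The stop at 16 N therefore means shut, and the sliver was the undisturbed cutter seen through the slit. Handing in.

```bash
python3 -c "
from plant import bot
print(bot.sign_off())"
```

```text
the job is handed in; nothing more can be done
None
```

I pushed both drawers and the cover home against their stops and handed the job in at about 13 s of the 51 s allowed; the final images show the bottles and jars undisturbed, but the nozzles and cutter are now hidden from view, and the hand-in returned no verdict.

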